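# Moisture check on a nest box roof

### The job

Take the moisture meter out of its cradle and aim its ball probe at the ring drawn on the nest box's sloping roof: ball about 7 cm off the roof, meter square to the roof, held steady there for a good second (infrared reading). Then, still square to the roof, touch the ball down inside the ring and press lightly until the sprung probe is pushed about half way in; finish while holding it there, with only the ball on the roof and nothing put down. Leave the tin, the brush and the offcut where they are.

Things in the scene. Friction and masses are not known exactly. Their poses are not given: they have to be found in the camera images.
- meter: Moisture meter, loose, about 0.25 kg: black box-shaped handset 30 (x) x 60 (y) x 95 (z) mm; below it a 9 mm steel rod ending in a 16 mm steel ball. Origin at the centre of the handset's lower face; z up the handset, away from the ball; ball's end 35 mm below the origin, probe out. Starts upright in the cradle, ball down, handset's lower face 46 mm above the bench.
- meter_grip (a point): Point inside the handset on its axis, 70 mm above its lower face, 25 mm below its top: grip here, fingers closing across the 30 mm thickness (along the meter's x). 105 mm from here to the ball's end when the probe is out. Starts 116 mm above the bench.
- probe_tip (a point): The lowest point of the steel ball, on the meter's axis (same axes as the meter).
- probe (a joint): How far the sprung probe is pushed into the handset, m: 0 fully out, 0.014 fully in. The spring takes 1.2 N to start and 0.3 N more per mm (half way, 7 mm: 3.3 N).
- cradle: Grey charging cradle fixed to the bench: block 60 (x) x 92 (y) x 46 (z) mm with a 29 mm hole through it for the probe, and on it a rim 20 mm high (top at 66 mm) round the handset with 2 mm play on each side. Origin under its centre. The meter lifts straight up out of it; the ball clears the rim after 55 mm.
- nestbox: Open-fronted wooden nest box fixed to the bench, 150 x 150 mm, with a flat roof board 200 (along the slope) x 190 x 15 mm that falls towards the box's front (-x) at 0.30 rad (17 degrees). Roof's upper face is 150 mm above the bench at its centre, 120 mm at the front edge, 180 mm at the back edge. Origin under its centre.
- mark: Ring of 30 mm diameter with a dot at its centre, drawn in black on the roof's upper face; look only, its place along the roof's y changes. Origin at the ring's centre on the roof surface, z the outward normal of the roof, y level across the roof (along the box's y), x up the slope.
- tin: Closed tin can, 66 mm diameter, 85 mm high, standing loose on the bench; leave alone. Origin under its centre.
- brush: Paintbrush about 0.2 m long lying loose on the bench; leave alone.
- offcut: Loose wood offcut 90 x 45 x 20 mm on the bench; leave alone. Origin under its centre.
There are look-alikes about, which are no part of the job. Leave any green, orange or pink look-alike of the cradle alone.

How it is judged:
By the outcome, as a careful person would: the job done as asked, in the order asked, and still so for the second after the job is handed in, while the arm keeps its last pose, push and grip.
It also fails if it takes over 42 s, if anything falls off the work surface, if the arm or the gripper's body presses on something with over 40 N, if the wrist force passes 120 N, or if a joint passes its speed limit or range.

### The arm

A 7-joint arm with a two-finger parallel gripper is mounted at the origin on the work surface. World frame = base frame: x ahead of the robot, y to its left, z up, the work surface at z = 0. Lengths are in m, angles in rad, forces in N, time in s.
With the tool pointing down it reaches from about 0.4 to 0.85 m from the base axis. Payload 10.4 kg.
Tool frame: the origin (TCP) lies midway between the tips of the shut fingers; the grasp point (between the pads) lies 19 mm behind it (manip.tcp_to_grasp is the distance from the TCP to the grasp point, in m); z points along the fingers, y is the line along which they close (so a half turn about z gives the same grasp; the last joint's range is limited). The gripper opens to 85 mm and grips with 20 to 120 N. Pads are 22 mm wide; open, the fingers measure 114 mm over their backs; the gripper's body (76 mm by 85 mm) begins 54 mm behind the grasp point. The pads swing forward as they close: fully open they stand 13 mm farther back than shut.
Start: joints at [1.263, 0.332, -0.065, 1.46, 0.022, 1.35, -0.088], TCP at [0.176, -0.6, 0.231] pointing down, gripper open.
Joint ranges: [-2.6, 2.6], [-0.5, 2.12], [-1.47, 1.34], [0.16, 2.42], [-1.27, 4.41], [0.06, 2.06], [-2.6, 2.6]. Speed limits (rad/s): [2.22, 2.22, 2.79, 2.79, 3.14, 3.14, 3.14].

### API

Orientations are given as a unit quaternion [x, y, z, w].
In Python, from workcell import manip gives the robot as it stands.
- The arm moves only by the shell command python3 -m jog 'ROWS' [FORCE]. ROWS is a JSON object of lists of equal length, an entry for each row: "offset": the shift along the world's x, y, z in m, a list of three; "yaw": the turn about the world's z in degrees; "jaw": the closure, from 0 (fully open) to 1 (shut). A call has 1 to 20 rows; each row shifts and turns the commanded pose from where the row before left it; what a row does not reach is not made up. A row lasts 1/12 s, in which the tool goes at most 41.7 mm and 7.16 degrees, less where a joint would pass 70% of its speed; a pose out of reach is approached as far as the arm can. A call is refused whole if a number of a shift passes 0.0417 or a number of a turn 7.16, either way. A call with a gripper value outside its range is refused whole. The fingers move at their own pace and stop on an object; FORCE is the grip in N (left out, the last holds). Time passes only in rows, so rows that do not move let the fingers close. It gives the time, the measured TCP pose, the force, the opening and the grip force at its end, in the units of the state.
- manip.get_obs(): the state, without advancing time (a new reading comes with each control period).
- manip.camera(name): name is "scene" or "side" or "wrist"; returns a dict with "frame" (480x640x3 uint8, red, green, blue), "camera_matrix" (3x3 intrinsics, pixels), "distortion" ([k1, k2, p1, p2, k3] as OpenCV has them; the pictures are not rectified), "eye" and "attitude" of the camera in the world; the wrist camera has in their place "hand_eye" (4x4, takes a point from camera to tool coordinates, whose origin is the TCP and whose axes are the flange's). Camera axes: x right, y up, looking along -z (the intrinsics and any distortion apply to the point x, -y, -z); pixel columns grow to the right and rows downward; lengths in m; the calibration is good to about 2 mm. A picture is of the moment at which its call begins: read the wrist's pose just before it. There is no depth.
- manip.hand_in(): hands the job in; it is judged then, once.
Trained networks look in a picture, given as the dict that the camera call returned (one of the last four; its "shot" number tells which), for a name from the list of things; names that differ only in an ending like _2 or _b are one class to them, and where a whole thing is asked for, a point or a joint stands for the part that bears it (a point fixed in the world has none). Each returns a list of dicts, best first, with "score" (0 to 1); they miss things now and then, are a little off and sometimes report something else, mostly with a low value. They report only what shows in the picture. A call takes as long as a camera call. They do not tell look-alikes from the thing itself.
- manip.masks_of(picture, name): "region" (480x640 bool, what is visible of it).
- manip.tip_of(picture, name): "at" ([x, y, z] in m, in world coordinates, good to about 4 mm: a listed point, or the origin of a listed thing).
The state is a dict: "clock": time; "joint_pos": joint angles; "joint_velocities": joint speeds; "tau": joint torques, N m; "position": TCP position; "ee_rot": TCP orientation; "ft_force": force on the tool from outside, world axes, zero at the start; "torque": the same for the moment, N m; "grip_width": opening from 0.0 (shut) to 1.0 (fully open); "grasp_force": force on a finger pad.
Only numpy, scipy, OpenCV 4.12 (cv2) and the standard library are available. Lean on these libraries where they do the work, as an engineer would, in place of code of your own. Each camera call takes 0.05 s, during which the arm holds its last target. There are 200 camera calls.

## Working session

There is one attempt and no reset: what is moved stays moved. The work goes in short steps, Python scripts to look and compute and a shell command to move; the robot and the scene stay as the last step left them, time stands still between calls to the robot, and variables do not carry over. Pictures are saved under pics/ and viewed, at most 10 in all, crops included, and the job is handed in when it is done.

```bash
ls; mkdir -p pics; python3 -m jog --help 2>&1 | head -30
cat > h.py <<'E'
import numpy as np,cv2
from scipy.spatial.transform import Rotation as R
from workcell import manip
def q2R(a):
    a=np.array(a,float); return a if a.shape==(3,3) else R.from_quat(a).as_matrix()
def pose(c,obs=None):
    if 'eye' in c: return q2R(c['attitude']),np.array(c['eye'])
    H=np.array(c['hand_eye']); Rt=q2R(obs['ee_rot'])
    return Rt@H[:3,:3],Rt@H[:3,3]+np.array(obs['position'])
def proj(c,P,obs=None):
    Rm,t=pose(c,obs); p=(np.atleast_2d(P)-t)@Rm*[1,-1,-1]
    return cv2.projectPoints(p,np.zeros(3),np.zeros(3),np.array(c['camera_matrix'],float),np.array(c['distortion'],float))[0].reshape(-1,2)
def ray(c,uv,obs=None):
    Rm,t=pose(c,obs)
    u=cv2.undistortPoints(np.array(uv,float).reshape(-1,1,2),np.array(c['camera_matrix'],float),np.array(c['distortion'],float)).reshape(-1,2)
    d=np.c_[u[:,0],-u[:,1],-np.ones(len(u))]@Rm.T
    return t,d/np.linalg.norm(d,axis=1)[:,None]
def save(c,n): cv2.imwrite('pics/'+n,c['frame'][:,:,::-1])
E
python3 - <<'E'
from h import *
o=manip.get_obs();print({k:np.round(v,3).tolist() for k,v in o.items()})
cs={n:manip.camera(n) for n in('scene','side','wrist')}
for n,c in cs.items():
    save(c,n+'0.png'); print(n,{k:np.round(v,3).tolist() for k,v in c.items() if k!='frame'})
    for t in('meter','meter_grip','probe_tip','cradle','nestbox','mark','tin','brush','offcut'):
        print(t,[(round(d['score'],2),np.round(d['at'],3).tolist()) for d in manip.tip_of(c,t)])
E
```

```text
pics
invalid input: not JSON, or not a number
{'clock': 0.0, 'joint_pos': [1.263, 0.333, -0.065, 1.461, 0.022, 1.35, -0.089], 'joint_velocities': [0.001, -0.001, -0.0, -0.0, 0.001, -0.0, -0.001], 'tau': [0.0, -62.545, 0.049, -39.162, 0.016, 0.01, -0.0], 'position': [0.175, -0.599, 0.231], 'ee_rot': [0.99, 0.142, -0.0, -0.001], 'ft_force': [-0.218, -0.548, -0.985], 'torque': [-0.009, 0.062, -0.04], 'grasp_force': 0.0, 'grip_width': 1.002}
scene {'camera_matrix': [[503.928, 0.0, 314.419], [0.0, 503.928, 240.739], [0.0, 0.0, 1.0]], 'distortion': [-0.073, 0.0, 0.0, 0.0, 0.0], 'eye': [1.097, -0.318, 0.773], 'attitude': [0.317, 0.169, 0.416, 0.835], 'shot': 1}
meter [(0.57, [0.533, 0.239, 0.042])]
meter_grip [(0.63, [0.538, 0.238, 0.115])]
probe_tip []
cradle [(0.74, [0.522, 0.385, 0.003]), (0.67, [0.663, 0.245, 0.002]), (0.65, [0.411, 0.185, 0.001]), (0.62, [0.537, 0.234, -0.001])]
nestbox [(0.65, [0.502, -0.207, -0.002])]
mark [(0.53, [0.512, -0.236, 0.146])]
tin [(0.55, [0.746, -0.012, 0.001])]
brush [(0.88, [0.464, -0.002, -0.0])]
offcut [(0.7, [0.766, 0.106, -0.001]), (0.3, [0.531, 0.
[... 406 characters left out ...]
 [0.518, 0.383, -0.0]), (0.63, [0.408, 0.18, -0.0])]
nestbox [(0.98, [0.508, -0.201, -0.001]), (0.67, [0.515, -0.237, 0.15]), (0.66, [0.743, -0.014, -0.001])]
mark [(0.56, [0.513, -0.234, 0.15]), (0.49, [0.534, 0.24, 0.046])]
tin [(0.86, [0.741, -0.014, -0.001])]
brush [(0.93, [0.462, -0.004, -0.002])]
offcut [(0.73, [0.768, 0.109, 0.001])]
wrist {'camera_matrix': [[376.458, 0.0, 318.227], [0.0, 376.458, 244.505], [0.0, 0.0, 1.0]], 'distortion': [-0.021, 0.0, 0.0, 0.0, 0.0], 'hand_eye': [[-0.0, 0.965, 0.261, 0.065], [1.0, 0.0, 0.0, 0.001], [0.0, 0.261, -0.965, -0.142], [0.0, 0.0, 0.0, 1.0]], 'shot': 3}
meter []
meter_grip []
probe_tip []
cradle []
nestbox []
mark []
tin []
brush []
offcut []
```

View pics/scene0.png

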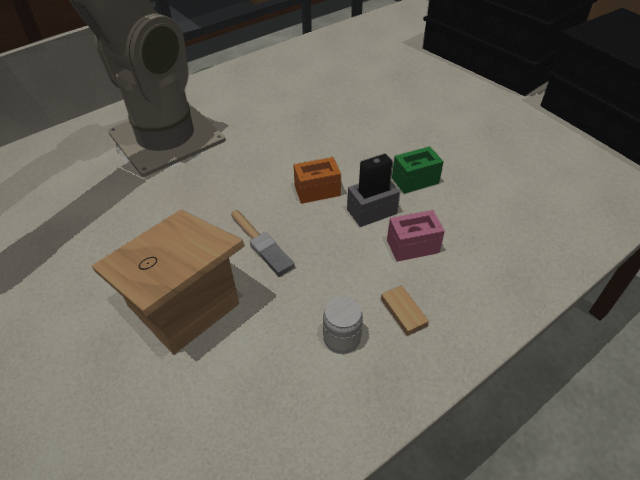

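View pics/side0.png

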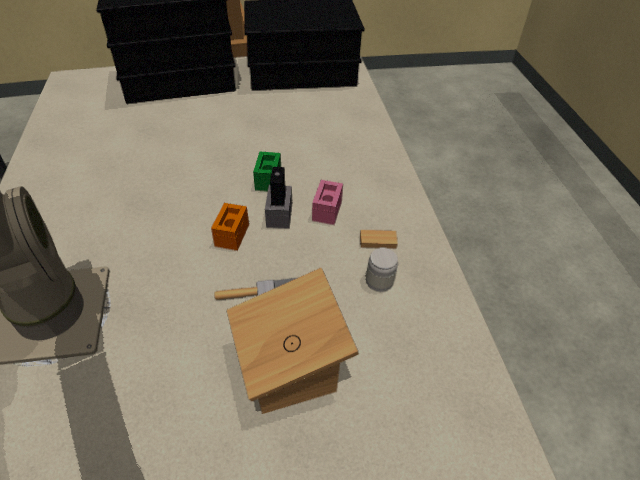

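```bash
cat > fit.py <<'E'
from h import *
from scipy.optimize import minimize
def box(sx,sy,z0,z1,c=(0,0)): return np.array([[x+c[0],y+c[1],z] for x in(-sx/2,sx/2) for y in(-sy/2,sy/2) for z in(z0,z1)])
def Rz(a): return R.from_euler('z',a).as_matrix()
met=box(.03,.06,.046,.141)
CR=[box(.06,.092,0,.046),box(.038,.068,.046,.066),met]   # rim outer size unknown; approx
ry=R.from_euler('y',-.30).as_matrix()
roof=(box(.2,.19,-.015,0)@ry.T)+[0,0,.15]
NB=[roof,box(.15,.15,0,.12)]
def sil(c,parts,p):
    m=np.zeros((480,640),np.uint8)
    for P in parts:
        uv=proj(c,P@Rz(p[2]).T+[p[0],p[1],0])
        cv2.fillConvexPoly(m,cv2.convexHull((uv*16).round().astype(np.int32)),1,shift=4)
    return m>0
def fit(cs,ms,parts,p0):
    f=lambda p:-sum((sil(c,parts,p)&m).sum()/(sil(c,parts,p)|m).sum() for c,m in zip(cs,ms))/len(cs)
    best=min((minimize(f,[*p0,y],method='Nelder-Mead',options=dict(initial_simplex=np.array([[*p0,y],[p0[0]+.01,p0[1],y],[p0[0],p0[1]+.01,y],[*p0,y+.3]]),xatol=1e-4,fatol=1e-5)) for y in np.arange(-3.1,3.1,.5)),key=lambda r:r.fun)
    return best.x,best.fun
E
python3 - <<'E'
from fit import *
cs=[manip.camera('scene'),manip.camera('side')]
def mask(c,n,xyz):
    uv=proj(c,[xyz])[0]
    return min(manip.masks_of(c,n),key=lambda d:np.hypot(*(np.argwhere(d['region']).mean(0)[::-1]-uv)))['region']
mc=[mask(c,'cradle',[.535,.238,.03])|mask(c,'meter',[.535,.238,.1]) for c in cs]
mn=[mask(c,'nestbox',[.505,-.204,.1]) for c in cs]
print([m.sum() for m in mc+mn])
pc,fc=fit(cs,mc,CR,(.535,.238)); print('cradle',pc.round(4),np.degrees(pc[2]).round(1),fc)
print('cr each',[fit([c],[m],CR,(.535,.238))[0].round(3) for c,m in zip(cs,mc)])
pn,fn=fit(cs,mn,NB,(.505,-.204)); print('nest',pn.round(4),np.degrees(pn[2]).round(1),fn)
print('nb each',[fit([c],[m],NB,(.505,-.204))[0].round(3) for c,m in zip(cs,mn)])
n=Rz(pn[2])@ry@[0,0,1]; c0=np.array([pn[0],pn[1],.15])
out=[]
for c in cs:
    o=c['frame'].copy()
    uv=proj(c,[[.5125,-.235,.148]])[0]; x,y=uv.astype(int)
    g=c['frame'][y-22:y+22,x-22:x+22].max(2); b=cv2.morphologyEx(g,cv2.MORPH_BLACKHAT,np.ones((11,11)))>25
    ys,xs=np.nonzero(b); (ex,ey),_,_=cv2.fitEllipse(np.c_[xs,ys].astype(np.float32)); ctr=((xs.min()+xs.max())/2,(ys.min()+ys.max())/2)
    q=np.array(ctr)+[x-22,y-22]
    e,d=ray(c,[q]); d=d[0]; P=e+d*((c0-e)@n)/(d@n); print('mark px',q,len(xs),P.round(4),'boxframe',(Rz(pn[2]).T@(P-c0)).round(4))
    for p,parts,col in((pc,CR,(255,0,0)),(pn,NB,(0,255,255))):
        k,_=cv2.findContours(sil(c,parts,p).astype(np.uint8),0,1); cv2.drawContours(o,k,-1,col,1)
    cv2.circle(o,tuple(q.round().astype(int)),1,(0,255,0),-1)
    out.append(o[100:420,80:480])
cv2.imwrite('pics/fit.png',np.hstack(out)[:,:,::-1])
E
```

```text
[np.int64(2616), np.int64(1338), np.int64(12613), np.int64(12519)]
cradle [ 0.5334  0.2408 -0.1704] -9.8 -0.9193295756355591
cr each [array([ 0.532,  0.241, -0.189]), array([ 0.533,  0.238, -0.162])]
nest [ 0.5058 -0.2049  0.16  ] 9.2 -0.9787528985909166
nb each [array([ 0.508, -0.205,  0.148]), array([ 0.506, -0.205,  0.161])]
mark px [147.5 262.5] 91 [ 0.5121 -0.2353  0.1504] boxframe [ 0.0014 -0.0309  0.0004]
mark px [291.5 343. ] 126 [ 0.5105 -0.2351  0.1499] boxframe [-0.0002 -0.0305 -0.0001]
```

View pics/fit.png

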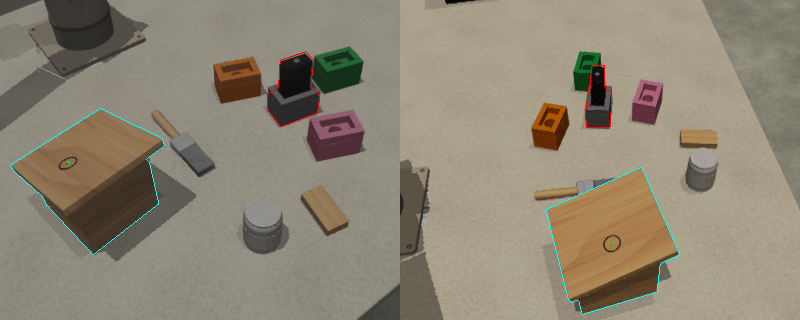

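```bash
python3 -m jog '{"offset":[[0.012,0.028,0.001],[0.012,0.028,0.001],[0.012,0.028,0.001],[0.012,0.028,0.001],[0.012,0.028,0.001],[0.012,0.028,0.001],[0.012,0.028,0.001],[0.012,0.028,0.001],[0.012,0.028,0.001],[0.012,0.028,0.001],[0.012,0.028,0.001],[0.012,0.028,0.001],[0.012,0.028,0.001],[0.012,0.028,0.001],[0.012,0.028,0.001]],"yaw":[2.1,2.1,2.1,2.1,2.1,2.1,2.1,2.1,2.1,2.1,2.1,2.1,2.1,2.1,2.1],"jaw":[0,0,0,0,0,0,0,0,0,0,0,0,0,0,0]}'
python3 -m jog '{"offset":[[0.012,0.028,0.001],[0.012,0.028,0.001],[0.012,0.028,0.001],[0.012,0.028,0.001],[0.012,0.028,0.001],[0.012,0.028,0.001],[0.012,0.028,0.001],[0.012,0.028,0.001],[0.012,0.028,0.001],[0.012,0.028,0.001],[0.012,0.028,0.001],[0.012,0.028,0.001],[0.012,0.028,0.001],[0.012,0.028,0.001],[0,0,0]],"yaw":[2.1,2.1,2.1,2.1,2.1,2.1,2.1,2.1,2.1,2.1,2.1,2.1,2.1,2.1,2.1],"jaw":[0,0,0,0,0,0,0,0,0,0,0,0,0,0,0]}'
cat > m.py <<'E'
from fit import *
o=manip.get_obs(); w=manip.camera('wrist'); save(w,'w1.png')
T=q2R(o['ee_rot']); print(np.round(o['position'],4),'tool y deg',np.degrees(np.arctan2(T[1,1],T[0,1])),'tz',T[:,2].round(3),np.round(o['joint_pos'],2))
wc=dict(eye=None); Rm,t=pose(w,o); w['eye']=t; w['attitude']=Rm
for n in('meter','meter_grip','cradle'): 
    w2={k:v for k,v in w.items() if k not in('eye','attitude')}
    print(n,[(round(d['score'],2),np.round(d['at'],4)) for d in manip.tip_of(w2,n)])
near=lambda c,n,xyz:min(manip.masks_of({k:v for k,v in c.items() if not(k in('eye','attitude') and 'hand_eye' in c)},n),key=lambda d:np.hypot(*(np.argwhere(d['region']).mean(0)[::-1]-proj(c,[xyz])[0])))['region']
cs=[manip.camera('scene'),manip.camera('side'),w]
FULL=[box(.06,.092,0,.066),met]
ms=[]
for c in cs:
    try: ms.append(near(c,'cradle',[.535,.238,.03])|near(c,'meter',[.535,.238,.1]))
    except ValueError: ms.append(None)
print([None if m is None else m.sum() for m in ms])
for parts in(CR,FULL):
    for idx in([0],[1],[2]):
        if all(ms[i] is not None for i in idx):
            p,f=fit([cs[i] for i in idx],[ms[i] for i in idx],parts,(.533,.24)); print(idx,p.round(4),np.degrees(p[2]).round(1),round(f,3))
E
python3 m.py
```

```text
clock: 3.15
position: [0.356, -0.1784, 0.2466]
ee_rot: [0.914, 0.406, 0.0, 0.0]
ft_force: [0.4, -0.6, -1.0]
grip_width: 1.001
grasp_force: 0.0
clock: 4.4
position: [0.5236, 0.2179, 0.26]
ee_rot: [0.768, 0.641, 0.001, -0.002]
ft_force: [-0.7, 0.8, 0.0]
grip_width: 1.003
grasp_force: 0.0
[0.5236 0.2179 0.26  ] tool y deg -10.263534412595464 tz [-0.001  0.004 -1.   ] [ 0.32  0.33 -0.97  1.54  0.27  1.42 -0.85]
meter [(0.81, array([0.5357, 0.2377, 0.0435]))]
meter_grip [(0.57, array([0.5347, 0.2396, 0.1147]))]
cradle [(0.82, array([0.5161, 0.3825, 0.0025])), (0.7, array([0.6628, 0.2395, 0.0033])), (0.64, array([ 0.7713,  0.1121, -0.0014])), (0.58, array([ 0.4064,  0.1869, -0.0029]))]
[np.int64(2725), np.int64(1377), np.int64(7021)]
[0] [ 0.5343  0.2381 -0.1512] -8.7 -0.914
[1] [ 0.5335  0.2381 -3.3085] -189.6 -0.926
[2] [ 0.5361  0.2369 -0.1947] -11.2 -0.94
[0] [ 0.5346  0.2375 -0.1464] -8.4 -0.953
[1] [ 0.5331  0.2327 -0.1712] -9.8 -0.961
[2] [0.5348 0.2378 2.9439] 168.7 -0.964
```

View pics/w1.png

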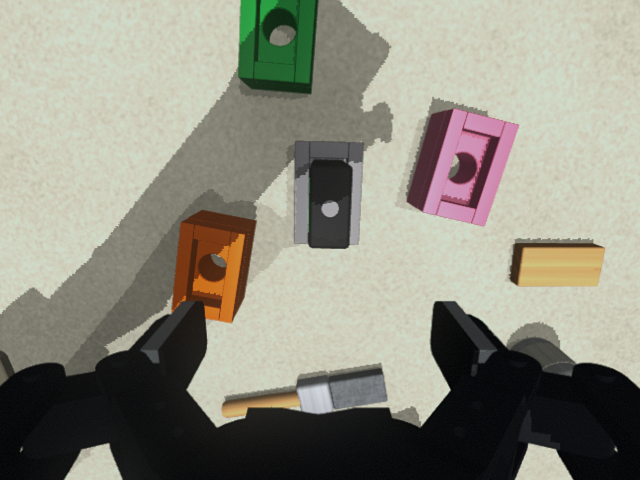

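```bash
python3 -m jog '{"offset":[[0.005,0.01,0],[0.006,0.01,0],[0,0,-0.02],[0,0,-0.02],[0,0,-0.02],[0,0,-0.01],[0,0,0],[0,0,0]],"yaw":[0,0,0,0,0,0,0,0],"jaw":[0,0,0,0,0,0,0,0]}' 20
python3 - <<'E'
from h import *
o=manip.get_obs(); T=q2R(o['ee_rot']); print(np.round(o['position'],4),'tool y deg',np.degrees(np.arctan2(T[1,1],T[0,1])),manip.tcp_to_grasp)
w=manip.camera('wrist'); save(w,'w2.png')
for n in('meter','meter_grip'): print(n,[(round(d['score'],2),np.round(d['at'],4)) for d in manip.tip_of(w,n)])
E
```

```text
clock: 5.67
position: [0.5346, 0.2321, 0.1907]
ee_rot: [0.77, 0.638, -0.0, -0.0]
ft_force: [-0.0, -0.2, 0.7]
grip_width: 0.999
grasp_force: 0.0
[0.5346 0.2321 0.1907] tool y deg -10.6875553956838 0.0187
meter [(0.57, array([0.5358, 0.2374, 0.0443]))]
meter_grip [(0.85, array([0.5342, 0.2415, 0.1159]))]
```

View pics/w2.png

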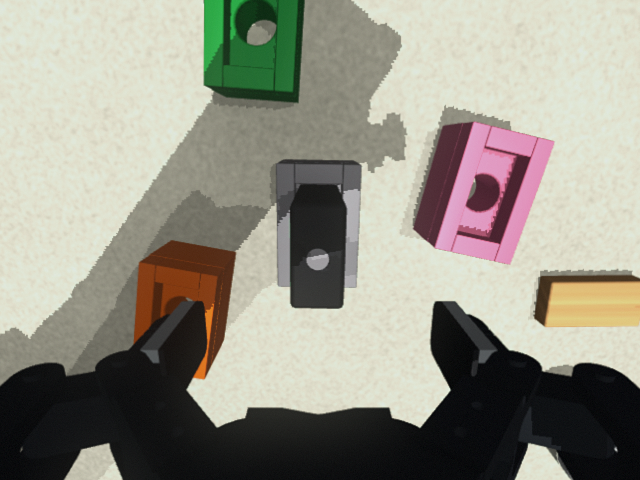

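```bash
python3 -m jog '{"offset":[[0,0.007,0],[0,0,-0.02],[0,0,-0.02],[0,0,-0.02],[0,0,-0.02],[0,0,-0.016],[0,0,0],[0,0,0],[0,0,0],[0,0,0],[0,0,0],[0,0,0],[0,0,0],[0,0,0],[0,0,0],[0,0,0],[0,0,0],[0,0,0]],"yaw":[0,0,0,0,0,0,0,0,0,0,0,0,0,0,0,0,0,0],"jaw":[0,0,0,0,0,0,0,0.5,0.7,1,1,1,1,1,1,1,1,1]}' 30
python3 -m jog '{"offset":[[0,0,0.005],[0,0,0.008],[0,0,0.008],[0,0,0.008],[0,0,0.008],[0,0,0],[0,0,0],[0,0,0]],"yaw":[0,0,0,0,0,0,0,0],"jaw":[1,1,1,1,1,1,1,1]}'
python3 - <<'E'
from h import *
for n in('scene','side'):
    w=manip.camera(n)
    for t in('meter','meter_grip','probe_tip'): print(n,t,[(round(d['score'],2),np.round(d['at'],4)) for d in manip.tip_of(w,t)])
E
```

```text
clock: 7.32
position: [0.5352, 0.2394, 0.0954]
ee_rot: [0.77, 0.638, 0.001, 0.0]
ft_force: [-0.3, -0.8, 6.2]
grip_width: 0.343
grasp_force: 32.1
clock: 7.98
position: [0.5345, 0.239, 0.1311]
ee_rot: [0.77, 0.638, -0.0, 0.0]
ft_force: [0.2, 0.4, -2.5]
grip_width: 0.348
grasp_force: 31.5
scene meter [(0.92, array([0.5334, 0.2422, 0.0797]))]
scene meter_grip [(0.77, array([0.5379, 0.2365, 0.151 ])), (0.53, array([ 0.7432, -0.011 ,  0.0024]))]
scene probe_tip [(0.52, array([0.5304, 0.2376, 0.0447]))]
side meter [(0.73, array([0.5327, 0.2386, 0.0833]))]
side meter_grip [(0.83, array([0.5346, 0.2415, 0.1501]))]
side probe_tip [(0.71, array([ 0.7422, -0.0112, -0.0011]))]
```

```bash
python3 -m jog '{"offset":[[-0.0009,-0.0049,0],[-0.0009,-0.0049,0],[-0.0009,-0.0049,0],[-0.0009,-0.0049,0],[-0.0009,-0.0049,0],[-0.0009,-0.0049,0],[-0.0009,-0.0049,0],[-0.0009,-0.0049,0],[-0.0009,-0.0049,-0.001],[0,0,0]],"yaw":[0,0,0,0,0,0,0,0,0,0],"jaw":[1,1,1,1,1,1,1,1,1,1]}' 20
cat > tilt.py <<'E'
from fit import *
import sys
# fit tilt of the held meter: handset box + rod, pivot known in the tool frame (grip axis = tool y)
o=manip.get_obs(); T=q2R(o['ee_rot']); g=np.array(o['position'])-T[:,2]*(-1)*(-manip.tcp_to_grasp)
g=np.array(o['position'])-manip.tcp_to_grasp*T[:,2]
cs=[manip.camera('scene'),manip.camera('side')]
s0=float(sys.argv[1]) if len(sys.argv)>1 else 1.
ex=T[:,1]; up=-T[:,2]; ey=np.cross(up,ex)
print('grasp',g.round(4),'ft',np.round(o['ft_force'],1),'tooly',np.degrees(np.arctan2(ex[1],ex[0])).round(1))
H=box(.03,.06,-.07,.025)
def pts(th):   # th>0: top towards -ey
    z=up*np.cos(th)-ey*np.sin(th); y=np.cross(z,ex); return np.c_[ex,y,z]
for c in cs:
    ts={t:[(round(d['score'],2),np.round(d['at'],4)) for d in manip.tip_of(c,t)][:2] for t in('meter','meter_grip','probe_tip')}; print(ts)
m=[max(manip.masks_of(c,'meter'),key=lambda d:d['score'])['region'] for c in cs]
for k,c in enumerate(cs):
    o_=c['frame'].copy(); best=[]
    ctr=proj(c,[g])[0].astype(int)
    for th in np.arange(-.1,.6,.01):
        B=pts(th); P=H@B.T+g; rod=np.array([g+B[:,2]*-.07,g+B[:,2]*-.104])
        mm=np.zeros((480,640),np.uint8); cv2.fillConvexPoly(mm,cv2.convexHull((proj(c,P)*16).astype(np.int32)),1,shift=4)
        r=proj(c,rod); cv2.line(mm,tuple((r[0]*16).astype(int)),tuple((r[1]*16).astype(int)),1,5,shift=4)
        mm=mm>0; miss=(m[k]&~mm).sum()          # visible meter pixels not explained
        low=P.copy()
        best.append(((m[k]&mm).sum()/ (m[k]|mm).sum(),miss,th))
    b=max(best); print('IoU best',b,' miss best',min(best,key=lambda v:v[1]))
    B=pts(b[2]); 
    cv2.circle(o_,tuple(ctr),2,(255,0,0),-1)
    x,y=ctr; crop=o_[max(y-90,0):y+90,max(x-100,0):x+100]; cv2.imwrite(f'pics/t{k}.png',cv2.resize(crop,(400,360))[:,:,::-1])
cv2.imwrite('pics/tilt_%d.png'%round(o['clock']*100),np.hstack([cv2.resize(cv2.imread(f'pics/t{k}.png'),(400,360)) for k in(0,1)]))
E
python3 tilt.py; ls pics
```

```text
clock: 9.22
position: [0.5265, 0.194, 0.1302]
ee_rot: [0.77, 0.638, -0.0, 0.0]
ft_force: [0.3, 1.8, -2.0]
grip_width: 0.348
grasp_force: 28.6
grasp [0.5265 0.194  0.1489] ft [ 0.3  1.8 -2. ] tooly -10.7
{'meter': [(0.78, array([0.5271, 0.2118, 0.0788]))], 'meter_grip': [(0.7, array([0.5308, 0.1946, 0.1542]))], 'probe_tip': [(0.55, array([0.5289, 0.2179, 0.0479]))]}
{'meter': [(0.96, array([0.5296, 0.2089, 0.0843]))], 'meter_grip': [(0.64, array([0.5269, 0.1953, 0.1491]))], 'probe_tip': []}
fit.png
scene0.png
side0.png
w1.png
w2.png
wrist0.pngTraceback (most recent call last):
  File "tilt.py", line 15, in <module>
    m=[max(manip.masks_of(c,'meter'),key=lambda d:d['score'])['region'] for c in cs]
       ~~~^^^^^^^^^^^^^^^^^^^^^^^^^^^^^^^^^^^^^^^^^^^^^^^^^^^
ValueError: max() iterable argument is empty
```

```bash
python3 -m jog '{"offset":[[-0.0004,-0.0024,-0.001],[-0.0004,-0.0024,0],[-0.0004,-0.0024,0],[0,0,0],[0,0,0]],"yaw":[0,0,0,0,0],"jaw":[1,1,1,1,1]}' 20
python3 -m jog '{"offset":[[0,0,0.0],[0,0,0],[0,0.003,0.01],[0,0.003,0.02],[0,0,0.03],[0,0,0.03],[0,0,0.03],[0,0,0.02],[0,0,0],[0,0,0],[0,0,0]],"yaw":[0,0,0,0,0,0,0,0,0,0,0],"jaw":[1,1,1,1,1,1,1,1,1,1,1]}' 90
python3 tilt.py; python3 tilt.py
```

```text
clock: 10.13
position: [0.5252, 0.1878, 0.1293]
ee_rot: [0.77, 0.638, 0.0, -0.0]
ft_force: [0.8, 3.0, -2.0]
grip_width: 0.348
grasp_force: 28.5
clock: 11.05
position: [0.525, 0.1933, 0.2686]
ee_rot: [0.77, 0.638, -0.001, 0.0]
ft_force: [0.6, -0.3, -2.6]
grip_width: 0.341
grasp_force: 89.6
grasp [0.525  0.1934 0.2873] ft [ 0.6 -0.3 -2.6] tooly -10.7
{'meter': [(0.68, array([0.5262, 0.2158, 0.2198]))], 'meter_grip': [(0.76, array([0.5258, 0.1955, 0.2898])), (0.66, array([ 0.5044, -0.2058, -0.0021]))], 'probe_tip': [(0.54, array([0.5286, 0.2169, 0.1876]))]}
{'meter': [(0.65, array([0.5274, 0.2163, 0.2208]))], 'meter_grip': [(0.83, array([0.5247, 0.1933, 0.2843]))], 'probe_tip': []}
IoU best (np.float64(0.6744630071599045), np.int64(8), np.float64(0.2999999999999998))  miss best (np.float64(0.6730128510233222), np.int64(7), np.float64(0.2899999999999998))
IoU best (np.float64(0.8208955223880597), np.int64(15), np.float64(0.32999999999999974))  miss best (np.float64(0.7680851063829788), np.int64(8), np.float64(0.08999999999999989))
grasp [0.5253 0.1938 0.2879] ft [-0.   0.5 -2.2] tooly -10.7
{'meter': [(0.82, array([0.5261, 0.2147, 0.2177]))], 'meter_grip': [(0.68, array([0.5259, 0.1961, 0.2897]))], 'probe_tip': [(0.51, array([0.5285, 0.2199, 0.1854]))]}
{'meter': [(0.59, array([0.5287, 0.2128, 0.2237]))], 'meter_grip': [(0.66, array([0.5256, 0.1959, 0.2896]))], 'probe_tip': []}
IoU best (np.float64(0.6369245372567631), np.int64(5), np.float64(0.2899999999999998))  miss best (np.float64(0.6351159488878372), np.int64(5), np.float64(0.2799999999999998))
IoU best (np.float64(0.7759626604434072), np.int64(5), np.float64(0.33999999999999975))  miss best (np.float64(0.7488789237668162), np.int64(2), np.float64(0.20999999999999983))
```

```bash
python3 -m jog '{"offset":[[0,0,0.025],[-0.003,-0.021,0.015],[-0.003,-0.021,0.01],[-0.003,-0.021,0],[-0.003,-0.021,0],[-0.003,-0.021,0],[-0.003,-0.021,0],[-0.003,-0.021,0],[-0.003,-0.021,0],[-0.003,-0.021,0],[-0.003,-0.021,0],[-0.003,-0.021,0],[-0.003,-0.021,0],[-0.003,-0.021,0],[-0.003,-0.021,0],[-0.003,-0.021,0],[-0.003,-0.021,0],[-0.003,-0.021,0],[-0.003,-0.021,0],[-0.003,-0.021,0]],"yaw":[-3.5,-3.5,-3.5,-3.5,-3.5,-3.5,-3.5,-3.5,-3.5,-3.5,-3.5,-3.5,-3.5,-3.5,-3.5,-3.5,-3.5,-3.5,-3.5,-3.5],"jaw":[1,1,1,1,1,1,1,1,1,1,1,1,1,1,1,1,1,1,1,1]}' 90
python3 -m jog '{"offset":[[-0.004,-0.019,0],[-0.004,-0.019,0],[0,0,0],[0,0,0],[0,0,0],[0,0,0]],"yaw":[0,0,0,0,0,0],"jaw":[1,1,1,1,1,1]}'
python3 tilt.py; ls pics
```

```text
clock: 13.72
position: [0.4679, -0.2073, 0.3193]
ee_rot: [0.997, 0.078, -0.0, 0.0]
ft_force: [0.7, -1.0, -2.1]
grip_width: 0.338
grasp_force: 89.6
clock: 14.22
position: [0.4606, -0.2425, 0.3194]
ee_rot: [0.997, 0.081, 0.0, -0.0]
ft_force: [0.3, 0.7, -2.4]
grip_width: 0.343
grasp_force: 89.6
grasp [ 0.4606 -0.2426  0.3381] ft [ 0.3  0.7 -2.4] tooly -80.7
{'meter': [(0.95, array([ 0.4768, -0.2373,  0.27  ]))], 'meter_grip': [(0.75, array([ 0.4621, -0.2394,  0.3411]))], 'probe_tip': [(0.62, array([0.7702, 0.1095, 0.0021])), (0.55, array([ 0.4859, -0.2369,  0.2369]))]}
{'meter': [(0.88, array([ 0.4809, -0.2382,  0.272 ]))], 'meter_grip': [(0.63, array([ 0.462 , -0.2431,  0.3364]))], 'probe_tip': [(0.55, array([ 0.4884, -0.2436,  0.237 ]))]}
IoU best (np.float64(0.8061831153388823), np.int64(21), np.float64(0.22999999999999984))  miss best (np.float64(0.7939228671601091), np.int64(17), np.float64(0.23999999999999985))
IoU best (np.float64(0.5446708463949843), np.int64(11), np.float64(0.23999999999999985))  miss best (np.float64(0.5432242990654206), np.int64(6), np.float64(0.2599999999999998))
fit.png
scene0.png
side0.png
t0.png
t1.png
tilt_1105.png
tilt_1155.png
tilt_1422.png
w1.png
w2.png
wrist0.png
```

```bash
cat > ov.py <<'E'
from fit import *
import sys
o=manip.get_obs(); T=q2R(o['ee_rot']); g=np.array(o['position'])-manip.tcp_to_grasp*T[:,2]
ex=T[:,1]; up=-T[:,2]; ey=np.cross(up,ex); H=box(.03,.06,-.07,.025); E=[(0,1),(2,3),(4,5),(6,7),(0,2),(1,3),(4,6),(5,7),(0,4),(1,5),(2,6),(3,7)]
tiles=[]
for n in('scene','side'):
    c=manip.camera(n); save(c,'raw_%s.png'%n)
    x,y=proj(c,[g-.04*up])[0].astype(int); S=4
    for th in [None]+[float(a) for a in sys.argv[1:]]:
        im=cv2.resize(c['frame'][y-37:y+38,x-33:x+34],None,fx=S,fy=S,interpolation=cv2.INTER_CUBIC).astype(int)
        im=np.clip(im*1.8+15,0,255).astype(np.uint8)
        if th is not None:
            z=up*np.cos(th)-ey*np.sin(th); B=np.c_[ex,np.cross(z,ex),z]
            f=lambda P:((proj(c,P@B.T+g)-[x-33,y-37]+.5)*S).astype(int)
            q=f(H)
            for a,b in E: cv2.line(im,tuple(map(int,q[a])),tuple(map(int,q[b])),(255,0,0),1)
            q=f(np.array([[0,0,-.07],[0,0,-.105]])); cv2.line(im,tuple(map(int,q[0])),tuple(map(int,q[1])),(0,255,0),1)
        tiles.append(im)
k=len(tiles)//2
cv2.imwrite('pics/ov%d.png'%round(o['clock']*100),np.vstack([np.hstack(tiles[:k]),np.hstack(tiles[k:])])[:,:,::-1]); print(round(o['clock']*100),tiles[0].shape)
E
python3 ov.py 0.24 0.30
```

```text
1472 (300, 268, 3)
```

View pics/ov1472.png

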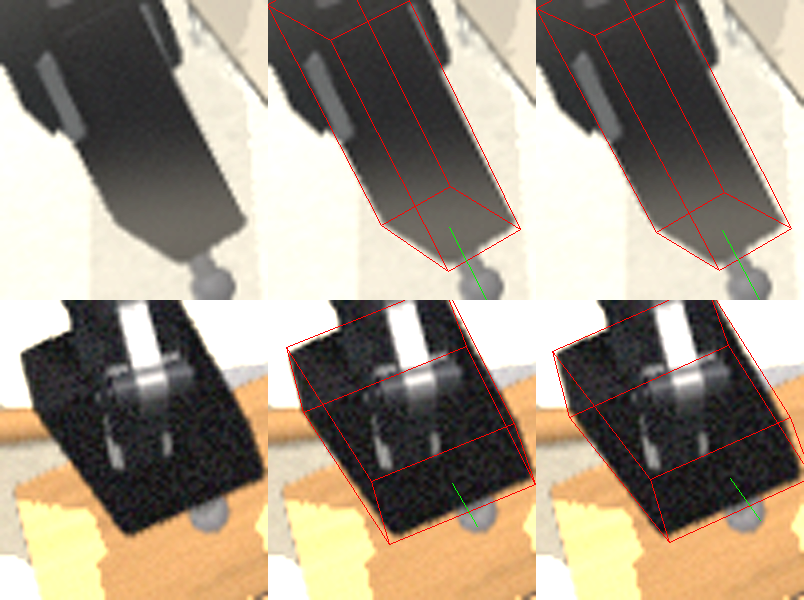

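```bash
cat > ef.py <<'E'
from fit import *
from scipy.optimize import least_squares
import sys
def measure(th0=.27,verbose=1):
    o=manip.get_obs(); T=q2R(o['ee_rot']); g=np.array(o['position'])-manip.tcp_to_grasp*T[:,2]
    ex=T[:,1]; up=-T[:,2]; ey=np.cross(up,ex)
    a=-.07; Zt=-.025; X,Y=.015,.03
    def B(th):
        z=up*np.cos(th)-ey*np.sin(th); return np.c_[ex,np.cross(z,ex),z]
    segs=[((-X,-Y,a),(X,-Y,a)),((X,-Y,a),(X,Y,a)),((X,Y,a),(-X,Y,a)),((-X,Y,a),(-X,-Y,a))]+[((x,y,a),(x,y,Zt)) for x in(-X,X) for y in(-Y,Y)]
    allP=box(.03,.06,a,.025)
    obs=[]
    for n in('scene','side'):
        c=manip.camera(n); im=cv2.GaussianBlur(c['frame'].max(2).astype(np.float32),(0,0),.7)
        hull=cv2.convexHull(proj(c,allP@B(th0).T+g).astype(np.float32))
        for si,(p,q) in enumerate(segs):
            p,q=np.array(p),np.array(q)
            L=np.array([p+(q-p)*t for t in np.linspace(.08,.92,25)]); uv=proj(c,L@B(th0).T+g)
            if abs(cv2.pointPolygonTest(hull,tuple(map(float,uv[12])),True))>.7: continue
            d=uv[-1]-uv[0]; nn=np.array([-d[1],d[0]])/np.hypot(*d)
            ctr=hull.reshape(-1,2).mean(0)
            if nn@(uv[12]-ctr)<0: nn=-nn
            s=np.arange(-5,5.01,.25); cnt=0
            for l,u in zip(L,uv):
                xy=(u+s[:,None]*nn).astype(np.float32); v=cv2.remap(im,xy[:,0].reshape(1,-1),xy[:,1].reshape(1,-1),cv2.INTER_LINEAR)[0]
                gr=np.gradient(v); k=gr.argmax()
                if gr[k]>4 and 2<k<len(s)-3: obs.append((n,c,l,u+s[k]*nn,nn)); cnt+=1
            if verbose: print(n,si,cnt)
    def res(x):
        th,dz,s1,s2,t1,t2=x; r=[]
        for n in('scene','side'):
            S=[q for q in obs if q[0]==n]; sh=np.array([s1,s2] if n=='scene' else [t1,t2])
            P=np.array([q[2] for q in S])+[0,0,dz]; uv=proj(S[0][1],P@B(th).T+g)+sh
            r+=list(np.sum((np.array([q[3] for q in S])-uv)*np.array([q[4] for q in S]),1))
        return np.r_[r,x[1]/.002,np.array(x[2:])/2]
    R_=least_squares(res,[th0,0,0,0,0,0],loss='soft_l1',f_scale=.5,x_scale=[.01,.001,.5,.5,.5,.5])
    J=R_.jac; cov=np.linalg.inv(J.T@J)
    rr=res(R_.x); print('th %.3f +-%.3f dz %.4f shifts'%(R_.x[0],cov[0,0]**.5,R_.x[1]),R_.x[2:].round(2),'med|r|',np.median(abs(rr)).round(2),len(rr),'t',o['clock'])
    return R_.x
if __name__=='__main__':
    for t in(.24,.30): measure(t)
E
python3 ef.py
```

```text
scene 1 25
scene 2 18
scene 5 25
scene 6 25
side 1 25
side 2 25
side 5 25
side 6 25
th 0.259 +-0.015 dz -0.0016 shifts [-1.12 -2.05 -0.72 -1.91] med|r| 0.37 198 t 14.8167
scene 1 25
scene 2 18
scene 5 25
scene 6 25
side 1 25
side 2 25
side 5 25
side 6 25
th 0.262 +-0.015 dz -0.0015 shifts [-1.13 -2.01 -0.94 -1.79] med|r| 0.3 198 t 14.9167
```

```bash
python3 -m jog '{"offset":[[0.004,0.019,0],[0.004,0.019,0],[0.003,0.021,0],[0.003,0.021,0],[0.003,0.021,0],[0.003,0.021,0],[0.003,0.021,0],[0.003,0.021,0],[0.003,0.021,0],[0.003,0.021,0],[0.003,0.021,0],[0.003,0.021,0],[0.003,0.021,0],[0.003,0.021,0],[0.003,0.021,0],[0.003,0.021,0],[0.003,0.021,0],[0.003,0.021,0],[0.003,0.021,0],[0.003,0.021,0]],"yaw":[3.5,3.5,3.5,3.5,3.5,3.5,3.5,3.5,3.5,3.5,3.5,3.5,3.5,3.5,3.5,3.5,3.5,3.5,3.5,3.5],"jaw":[1,1,1,1,1,1,1,1,1,1,1,1,1,1,1,1,1,1,1,1]}' 90
python3 -m jog '{"offset":[[0.003,0.021,0],[0,0,-0.03],[0,0,-0.03],[0,0,-0.03],[0,0,0],[0,0,0]],"yaw":[0,0,0,0,0,0],"jaw":[1,1,1,1,1,1]}'
```

```text
clock: 16.68
position: [0.5223, 0.1749, 0.3193]
ee_rot: [0.768, 0.64, 0.0, -0.0]
ft_force: [0.1, 0.4, -1.6]
grip_width: 0.335
grasp_force: 89.6
clock: 17.18
position: [0.5246, 0.1943, 0.2289]
ee_rot: [0.769, 0.639, -0.001, -0.001]
ft_force: [1.0, -0.4, -1.4]
grip_width: 0.338
grasp_force: 89.5
```

```bash
python3 -m jog '{"offset":[[0.0015,0,-0.03],[0,0,-0.03],[0,0,-0.025],[0,0,-0.0145],[0,0,0],[0,0,0],[0,0,0],[-0.0004,-0.0022,0],[-0.0004,-0.0022,0],[-0.0004,-0.0022,0],[-0.0004,-0.0022,0],[-0.0003,-0.002,0],[0,0,0],[0,0,0],[0,0,0]],"yaw":[0,0,0,0,0,0,0,0,0,0,0,0,0,0,0],"jaw":[1,1,1,1,1,1,1,1,1,1,1,1,1,1,1]}' 20
python3 -m jog '{"offset":[[0,0,0],[0,0,0],[0,0,0],[0,0.003,0.01],[0,0.005,0.02],[0,0,0.03],[0,0,0.04],[0,0,0.04],[0,0,0.04],[0,0,0.01]],"yaw":[0,0,0,0,0,0,0,0,0,0],"jaw":[1,1,1,1,1,1,1,1,1,1]}' 90
```

```text
clock: 18.43
position: [0.5256, 0.1856, 0.1311]
ee_rot: [0.769, 0.639, 0.002, -0.001]
ft_force: [1.4, 7.4, -0.4]
grip_width: 0.341
grasp_force: 90.0
clock: 19.27
position: [0.5261, 0.192, 0.3266]
ee_rot: [0.77, 0.638, 0.004, 0.002]
ft_force: [0.6, 0.7, -1.5]
grip_width: 0.34
grasp_force: 90.5
```

```bash
python3 -c "
from ef import *
measure(.27,0)
measure(.31,0)"
```

```text
th 0.298 +-0.024 dz -0.0006 shifts [-0.32 -1.87 -0.44 -0.53] med|r| 0.44 205 t 19.2667
th 0.293 +-0.024 dz -0.0009 shifts [-0.19 -2.08 -0.67  0.2 ] med|r| 0.36 205 t 19.3667
```

```bash
python3 -m jog '{"offset":[[-0.0033,-0.0217,0],[-0.0033,-0.0217,0],[-0.0033,-0.0217,0],[-0.0033,-0.0217,0],[-0.0033,-0.0217,0],[-0.0033,-0.0217,0],[-0.0033,-0.0217,0],[-0.0033,-0.0217,0],[-0.0033,-0.0217,0],[-0.0033,-0.0217,0],[-0.0033,-0.0217,0],[-0.0033,-0.0217,0],[-0.0033,-0.0217,0],[-0.0033,-0.0217,0],[-0.0033,-0.0217,0],[-0.0033,-0.0217,0],[-0.0033,-0.0217,0],[-0.0033,-0.0217,0],[-0.0033,-0.0217,0],[-0.0033,-0.0217,-0.007]],"yaw":[-3.5,-3.5,-3.5,-3.5,-3.5,-3.5,-3.5,-3.5,-3.5,-3.5,-3.5,-3.5,-3.5,-3.5,-3.5,-3.5,-3.5,-3.5,-3.5,-3.5],"jaw":[1,1,1,1,1,1,1,1,1,1,1,1,1,1,1,1,1,1,1,1]}' 90
python3 -m jog '{"offset":[[0,0,0],[0,0,0],[0,0,0]],"yaw":[0,0,0],"jaw":[1,1,1]}'
python3 - <<'E'
from ef import *
measure(.27,0); measure(.31,0)
o=manip.get_obs(); print(np.round(o['position'],4),o['ee_rot'])
# ball centre by triangulation
c0=[]
for n in('scene','side'):
    c=manip.camera(n); u=proj(c,[np.array(o['position'])+[.029,.004,-.076]])[0]
    x,y=u.astype(int); save(c,'nb_%s.png'%n); g=cv2.resize(c['frame'][y-14:y+14,x-14:x+14],None,fx=12,fy=12,interpolation=cv2.INTER_CUBIC)
    cv2.imwrite('pics/ball_%s.png'%n,g[:,:,::-1]); print(n,u,(x,y))
    c0.append(g)
cv2.imwrite('pics/balls.png',np.hstack(c0)[:,:,::-1])
E
```

```text
clock: 21.13
position: [0.459, -0.2453, 0.3138]
ee_rot: [0.997, 0.078, 0.001, 0.001]
ft_force: [1.1, 0.1, -1.9]
grip_width: 0.343
grasp_force: 90.3
clock: 21.38
position: [0.4591, -0.2429, 0.3128]
ee_rot: [0.997, 0.081, 0.0, -0.0]
ft_force: [0.6, 0.4, -2.0]
grip_width: 0.337
grasp_force: 90.2
th 0.274 +-0.016 dz -0.0019 shifts [-1.21 -2.2  -0.98 -2.28] med|r| 0.35 198 t 21.3833
th 0.271 +-0.015 dz -0.0015 shifts [-1.04 -1.92 -0.92 -1.83] med|r| 0.3 198 t 21.4833
[ 0.4593 -0.2422  0.3131] [9.96640535e-01 8.18997546e-02 2.15347853e-04 1.66834233e-04]
scene [124.5638068 217.5566233] (np.int64(124), np.int64(217))
side [276.86771014 318.1660613 ] (np.int64(276), np.int64(318))
```

View pics/balls.png

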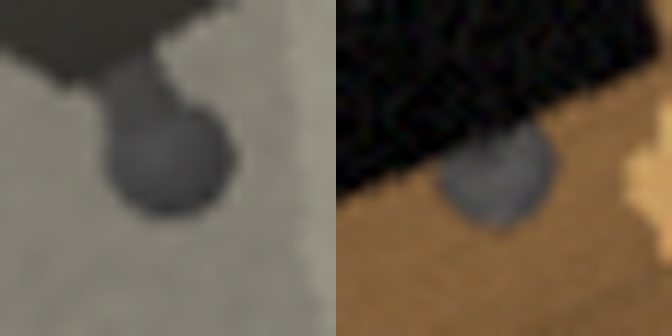

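Run:
```python
from fit import *
o=manip.get_obs(); p=np.array(o['position'])
cs=[manip.camera('scene'),manip.camera('side')]
L=[ray(c,[u]) for c,u in zip(cs,[(123.67,215.67),(275.0,317.8)])]
A=np.zeros((3,3));b=np.zeros(3)
for e,d in L: M=np.eye(3)-np.outer(d[0],d[0]); A+=M; b+=M@e
x=np.linalg.solve(A,b); print('ball',x.round(4),'gap mm',[np.linalg.norm((np.eye(3)-np.outer(d[0],d[0]))@(x-e))*1e3 for e,d in L])
ps=.157; n=np.array([-np.sin(.3)*np.cos(ps),-np.sin(.3)*np.sin(ps),np.cos(.3)]); Mk=np.array([.511,-.2352,.150])
g=p+[0,0,.0187+.004]; v=g-x; print('grip->ball',(x-g).round(4),'len',np.linalg.norm(v),'tilt fwd',np.arctan2((x-g)@[np.cos(ps),np.sin(ps),0],v[2]),'lat',(x-g)@[-np.sin(ps),np.cos(ps),0])
print('n',n.round(4),'height of ball end',(x-Mk)@n-.008)
tgt=Mk+n*.078; print('move',(tgt-x).round(4));
```

```text
ball [ 0.4853 -0.2381  0.2387] gap mm [np.float64(0.07592060535334286), np.float64(0.07592060535335049)]
grip->ball [ 0.0262  0.0044 -0.0971] len 0.10066990290081257 tilt fwd 0.2671272970845645 lat 0.0002578945861436231
n [-0.2919 -0.0462  0.9553] height of ball end 0.08434935249783604
move [ 0.0029 -0.0007 -0.0142]
```

```bash
python3 -m jog '{"offset":[[0.0015,-0.0003,-0.007],[0.0015,-0.0003,-0.007],[0,0,0],[0,0,0],[0,0,0],[0,0,0],[0,0,0],[0,0,0],[0,0,0],[0,0,0],[0,0,0],[0,0,0],[0,0,0],[0,0,0],[0,0,0],[0,0,0],[0,0,0],[0,0,0],[0,0,0],[0,0,0]],"yaw":[0,0,0,0,0,0,0,0,0,0,0,0,0,0,0,0,0,0,0,0],"jaw":[1,1,1,1,1,1,1,1,1,1,1,1,1,1,1,1,1,1,1,1]}'
python3 -m jog '{"offset":[[0,0,0],[0,0,0],[0,0,0]],"yaw":[0,0,0],"jaw":[1,1,1]}'
python3 - <<'E'
from h import *
o=manip.get_obs(); print(np.round(o['position'],4))
for n in('scene','side'):
    c=manip.camera(n)
    print([(round(d['score'],2),np.round(d['at'],4)) for d in manip.tip_of(c,'probe_tip')])
    x,y=proj(c,[[.511,-.235,.15]])[0].astype(int); cv2.imwrite('pics/hov_%s.png'%n,cv2.resize(c['frame'][y-60:y+30,x-60:x+40],(400,360))[:,:,::-1])
cv2.imwrite('pics/hov.png',np.hstack([cv2.imread('pics/hov_scene.png'),cv2.imread('pics/hov_side.png')]))
E
```

```text
clock: 23.45
position: [0.4619, -0.2435, 0.2988]
ee_rot: [0.997, 0.081, 0.0, 0.0]
ft_force: [-0.4, 0.3, -2.7]
grip_width: 0.34
grasp_force: 90.2
clock: 23.7
position: [0.4619, -0.2435, 0.2988]
ee_rot: [0.997, 0.081, 0.0, 0.0]
ft_force: [-0.7, -0.3, -2.3]
grip_width: 0.338
grasp_force: 90.2
[ 0.4619 -0.2435  0.2988]
[(0.65, array([ 0.4856, -0.2397,  0.218 ]))]
[(0.54, array([ 0.4889, -0.2431,  0.2189]))]
```

View pics/hov.png

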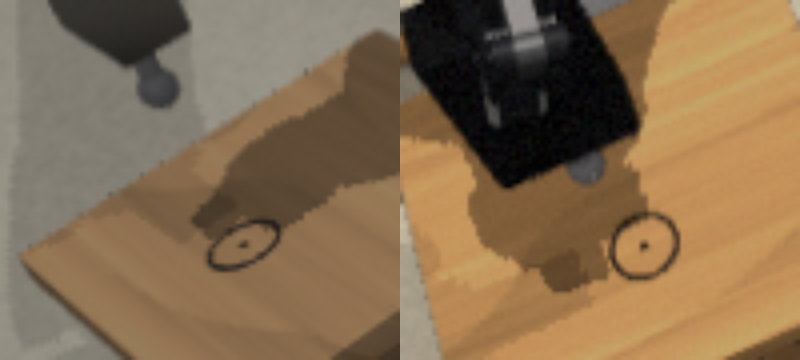

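```bash
python3 -m jog '{"offset":[[0.0018,0.0003,-0.0059],[0.0018,0.0003,-0.0059],[0.0018,0.0003,-0.0059],[0.0018,0.0003,-0.0059],[0.0018,0.0003,-0.0059],[0.0018,0.0003,-0.0059],[0.0018,0.0003,-0.0059],[0.0018,0.0003,-0.0059],[0.0018,0.0003,-0.0059],[0.0018,0.0003,-0.0059],[0,0,0],[0,0,0],[0,0,0]],"yaw":[0,0,0,0,0,0,0,0,0,0,0,0,0],"jaw":[1,1,1,1,1,1,1,1,1,1,1,1,1]}'
python3 -m jog '{"offset":[[0.0006,0.0001,-0.0019],[0.0006,0.0001,-0.0019],[0,0,0],[0,0,0],[0,0,0]],"yaw":[0,0,0,0,0],"jaw":[1,1,1,1,1]}'
python3 -m jog '{"offset":[[0.0006,0.0001,-0.0019],[0,0,0],[0,0,0]],"yaw":[0,0,0],"jaw":[1,1,1]}'
python3 -m jog '{"offset":[[0.0006,0.0001,-0.0019],[0,0,0],[0,0,0]],"yaw":[0,0,0],"jaw":[1,1,1]}'
```

```text
clock: 24.98
position: [0.48, -0.2406, 0.2401]
ee_rot: [0.997, 0.081, 0.0, 0.0]
ft_force: [-0.0, -0.4, -3.1]
grip_width: 0.344
grasp_force: 90.2
clock: 25.4
position: [0.4811, -0.2403, 0.2361]
ee_rot: [0.997, 0.081, 0.0, 0.0]
ft_force: [0.5, 0.2, -2.4]
grip_width: 0.342
grasp_force: 90.2
clock: 25.65
position: [0.4817, -0.2402, 0.234]
ee_rot: [0.997, 0.081, -0.0, 0.0]
ft_force: [-0.3, 0.1, -1.6]
grip_width: 0.342
grasp_force: 90.2
clock: 25.9
position: [0.4823, -0.2401, 0.2321]
ee_rot: [0.997, 0.081, -0.0, -0.0]
ft_force: [0.0, -0.1, -2.3]
grip_width: 0.339
grasp_force: 90.2
```

```bash
python3 -m jog '{"offset":[[0.0006,0.0001,-0.0019],[0,0,0],[0,0,0]],"yaw":[0,0,0],"jaw":[1,1,1]}'
python3 -m jog '{"offset":[[0.0006,0.0001,-0.0019],[0,0,0],[0,0,0]],"yaw":[0,0,0],"jaw":[1,1,1]}'
python3 - <<'E'
from h import *
f=[]
for i in range(4):
    c=manip.camera('scene' if i%2 else 'side'); f.append(manip.get_obs()['ft_force'])
    if i>1:
        n='scene' if i%2 else 'side'
        x,y=proj(c,[[.511,-.235,.15]])[0].astype(int); cv2.imwrite('pics/con_%s.png'%n,cv2.resize(c['frame'][y-25:y+20,x-25:x+25],(400,360),interpolation=cv2.INTER_CUBIC)[:,:,::-1])
print(np.mean(f,0).round(2),np.std(f,0).round(2))
cv2.imwrite('pics/con.png',np.hstack([cv2.imread('pics/con_scene.png'),cv2.imread('pics/con_side.png')]))
E
```

```text
clock: 26.15
position: [0.483, -0.2401, 0.2304]
ee_rot: [0.997, 0.081, 0.0, 0.0]
ft_force: [-0.3, 0.0, -0.9]
grip_width: 0.344
grasp_force: 90.2
clock: 26.4
position: [0.4836, -0.24, 0.2285]
ee_rot: [0.997, 0.081, 0.0, 0.0]
ft_force: [0.6, 1.1, -0.4]
grip_width: 0.341
grasp_force: 90.4
[-0.32 -0.46 -0.27] [0.45 0.18 0.64]
```

View pics/con.png

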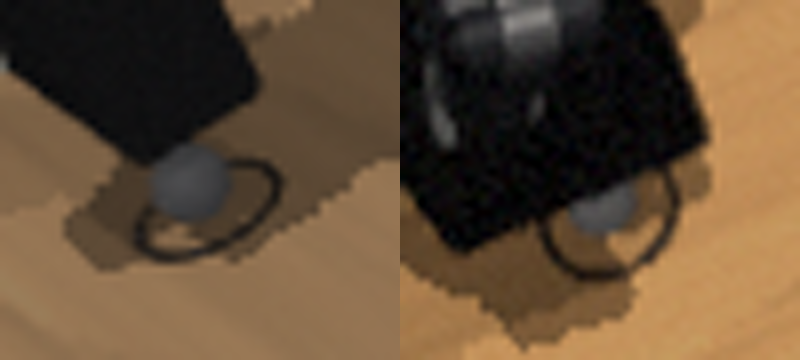

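```bash
python3 -m jog '{"offset":[[0.0005,0.0001,-0.0017],[0.0005,0.0001,-0.0016],[0,0,0],[0,0,0],[0,0,0]],"yaw":[0,0,0,0,0],"jaw":[1,1,1,1,1]}'
python3 - <<'E'
from h import *
f=[];p=[]
for i in range(16):
    c=manip.camera('scene' if i%2 else 'side'); o=manip.get_obs(); f.append(o['ft_force']); p.append(o['position'])
    if i>13:
        n='scene' if i%2 else 'side'
        x,y=proj(c,[[.511,-.235,.15]])[0].astype(int); u=proj(c,[np.array([.511,-.2352,.15])])
        cv2.imwrite('pics/fin_%s.png'%n,cv2.resize(c['frame'][y-25:y+20,x-25:x+25],(400,360),interpolation=cv2.INTER_CUBIC)[:,:,::-1])
print(np.mean(f,0).round(2),np.std(f,0).round(2)/4,np.mean(p,0).round(4),o['clock'])
cv2.imwrite('pics/fin.png',np.hstack([cv2.imread('pics/fin_scene.png'),cv2.imread('pics/fin_side.png')]))
E
```

```text
clock: 27.02
position: [0.4845, -0.2398, 0.2252]
ee_rot: [0.997, 0.081, 0.0, 0.0]
ft_force: [-0.8, -1.1, 0.7]
grip_width: 0.342
grasp_force: 90.6
[-0.43 -1.13  0.64] [0.1125 0.1425 0.09  ] [ 0.4845 -0.2398  0.2252] 27.8167
```

View pics/fin.png

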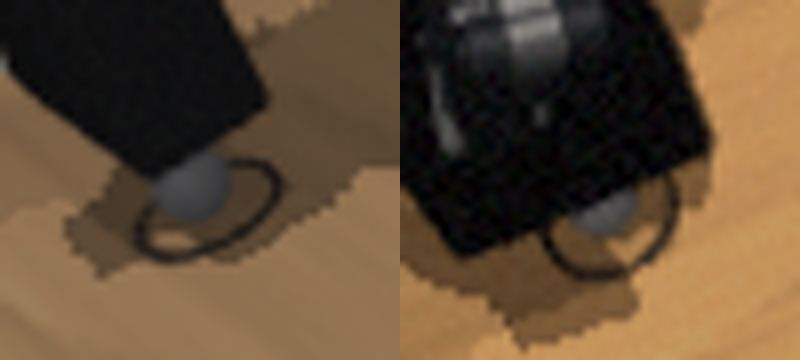

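```bash
python3 -c "
from workcell import manip
print(manip.hand_in())"
```

```text
the job is handed in; nothing more can be done
None
```

The job is handed in at about 28 s, no verdict returned: the infrared hover was held for about 1.8 s, and the ball now rests inside the ring with the probe pressed in about 6.5–7 mm (estimated from force and travel). The meter is about 2 degrees off square, because the arm can't tilt its tool and I had to pivot the meter in the fingers against the cradle rim.

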